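# Crack the seal of the middle-sized desiccator and hold its lid ajar

## Robot

A 6-joint arm with a two-finger parallel gripper is mounted at the origin on a cart in front of the work surface, level with it; the furniture and walls round the work are solid. World frame = base frame: x ahead of the robot, y to its left, z up, the work surface at z = 0. Lengths are in m, angles in rad, forces in N, time in s.
With the tool pointing down it reaches from about 0.25 to 0.775 m from the base axis. Payload 8.9 kg.
Tool frame: the origin (TCP) lies at the very end of the fingers, on their centre line; the grasp point (between the pads) lies 19 mm behind it; z points along the fingers, y is the line along which they close (so a half turn about z gives the same grasp; the last joint's range is limited). The gripper opens to 85 mm and grips with 20 to 120 N. Pads are 22 mm wide; open, the fingers measure 114 mm over their backs; the gripper's body (76 mm by 85 mm) begins 54 mm behind the grasp point. The pads swing forward as they close: fully open they stand 13 mm farther back than shut.
Start: joints at [-1.384, 0.291, -0.153, 1.127, 0, 1.431], TCP at [0.168, -0.497, 0.231] pointing down, gripper open.
Joint ranges: [-2.52, 2.52], [-0.91, 1.74], [-1.3, 1.37], [-1.96, 2.02], [-1.52, 1.47], [-3.14, 3.14]. Speed limits (rad/s): [2.22, 2.22, 2.79, 3.14, 3.14, 3.14].

## Interface

Orientations are given as a unit quaternion [w, x, y, z].
In Python, from rig import ctrl, vision, job gives the robot as it stands. Calls block until the motion is done:
- ctrl.movep(position, orientation): joint-space move of the TCP to a pose.
- ctrl.movel(position, orientation=None, velocity=0.15, until_force=None): straight line of the TCP; orientation=None keeps the orientation; velocity is the mean speed in m/s. With until_force (N) it stops when the force on the tool has changed by that much, and returns True; else False.
- ctrl.goto_joints(angles): joint-space move.
- ctrl.grip(opening, grip_force=None): finger opening in m; grip_force is the grip in N (None keeps the last); returns when the fingers have stopped.
- ctrl.wait(seconds).
- ctrl.inverse_kinematics(position, orientation): joint angles nearest the present ones, or None.
- vision.read_camera(name): name is "side" or "top" or "wrist"; returns a dict with "image" (384x512x3 uint8, red, green, blue), "fx", "fy", "cx", "cy" (pixels), "dist_coeffs" ([k1, k2, p1, p2, k3] as OpenCV has them; the pictures are not rectified), "T" (4x4, takes a point from camera to world coordinates); the wrist camera has in their place "tool_from_camera" (4x4, takes a point from camera to tool coordinates, whose origin is the TCP and whose axes are the flange's). Camera axes: x right, y up, looking along -z (the intrinsics and any distortion apply to the point x, -y, -z); pixel columns grow to the right and rows downward; lengths in m; the calibration is good to about 2 mm. A picture is of the moment at which its call begins: read the wrist's pose just before it. There is no depth.
A pose or a line that the arm cannot do raises ctrl.MotionError and nothing moves.
- job.sign_off(): hands the job in; it is judged then, once.
Trained networks look in a picture, given as the dict that the camera call returned (one of the last four; its "shot" number tells which), for a name from the list of things; names that differ only in an ending like _2 or _b are one class to them, and where a whole thing is asked for, a point or a joint stands for the part that bears it (a point fixed in the world has none). Each returns a list of dicts, best first, with "score" (0 to 1); they miss things now and then, are a little off and sometimes report something else, mostly with a low value. They report only what shows in the picture. A call takes as long as a camera call.
- vision.look_for(picture, thing): "pixel" ([column, row] in pixels, amid what is visible of it).
Readings, each from a call of its own:
- ctrl.read_t(): time.
- ctrl.read_joint_pos(): joint angles.
- ctrl.read_qd(): joint speeds.
- ctrl.read_effort(): joint torques, N m.
- ctrl.read_ee_pos(): TCP position.
- ctrl.read_orientation(): TCP orientation.
- ctrl.read_ft_force(): force on the tool from outside, world axes, zero at the start.
- ctrl.read_ft_torque(): the same for the moment, N m.
- ctrl.read_gripper_width(): finger opening in m.
- ctrl.read_gripper_force(): force on a finger pad.
Only numpy, scipy, OpenCV 4.12 (cv2) and the standard library are available. Lean on these libraries where they do the work, as an engineer would, in place of code of your own. Each camera call takes 0.05 s, during which the arm holds its last target. There are 200 camera calls.

## Task

Of the three sealed metal canisters, grip the middle-sized one's lid by its knob, pull it straight up until the sticky seal lets go, and catch it just clear of the seal: level, over the mouth, with a gap of about 20 mm (a finger's width) under it; never let it fly up beyond twice that. Keep it there for at least three seconds to let the canister breathe, and finish still holding the lid in the gripper, not touching the canister; leave the other two lids shut and the small things round about where they are.

Things in the scene. Friction and masses are not known exactly. Their poses are not given: they have to be found in the camera images.
- can_small: the small one of three look-alike round metal desiccator canisters, 76 mm across and 60 mm tall (foot ring 84 mm), fixed to the bench, open at the top under its lid, wall 10 mm; origin at the centre of its underside, z up. The three stand in any order, roughly in a row across the bench.
- lid_small: loose grey lid on the small canister: round plate 84 mm across, 8 mm thick, with a black upright straight round knob in the middle (28 mm across, 32 mm tall above the plate), gripped from above; 0.12 to 0.2 kg. Origin at the centre of the plate's underside, which lies on the rim while shut; z up, yaw has no meaning. A plug under it reaches 15 mm into the mouth.
- can_middle: the middle one of three look-alike round metal desiccator canisters, 96 mm across and 74 mm tall (foot ring 104 mm), fixed to the bench, open at the top under its lid, wall 10 mm; origin at the centre of its underside, z up. The three stand in any order, roughly in a row across the bench.
- lid_middle: loose grey lid on the middle canister: round plate 104 mm across, 8 mm thick, with a black upright straight round knob in the middle (28 mm across, 32 mm tall above the plate), gripped from above; 0.12 to 0.2 kg. Origin at the centre of the plate's underside, which lies on the rim while shut; z up, yaw has no meaning. A plug under it reaches 15 mm into the mouth.
- can_large: the large one of three look-alike round metal desiccator canisters, 116 mm across and 88 mm tall (foot ring 124 mm), fixed to the bench, open at the top under its lid, wall 10 mm; origin at the centre of its underside, z up. The three stand in any order, roughly in a row across the bench.
- lid_large: loose grey lid on the large canister: round plate 124 mm across, 8 mm thick, with a black upright straight round knob in the middle (28 mm across, 32 mm tall above the plate), gripped from above; 0.12 to 0.2 kg. Origin at the centre of the plate's underside, which lies on the rim while shut; z up, yaw has no meaning. A plug under it reaches 15 mm into the mouth.
- can_middle_rim (a point): centre of the mouth of the middle canister, at rim height (74 mm above its underside); z up. Sprung seal noses just inside the mouth hold a bead on the lid's plug (all three canisters alike)
- lid_middle_knob (a point): centre of the top of the knob on the middle lid, 40 mm above the underside of the lid plate. The seal resists a straight upward pull up to about 11 to 20 N, lid's weight included, then gives way suddenly within a few mm of lift; from 12 mm of lift the lid is clear of the seal
- timer: bystander: white countdown timer, 66x66x18 mm, lying on the bench; origin at the centre of its underside
- cover_slips: bystander: small box of cover slips, 31x32x18 mm; origin at the centre of its underside
- oil_bottle: bystander: small dropper bottle with a black cap, 25 mm across, 80 mm tall, standing; origin at the centre of its underside
- slide_box: bystander: flat box of microscope slides, 87x34x26 mm; origin at the centre of its underside

How it is judged:
By the outcome, as a careful person would: the job done as asked, in the order asked, and still so for the second after the job is handed in, while the arm keeps its last pose, push and grip.
It also fails if it takes over 42 s, if anything falls off the work surface, if the arm or the gripper's body presses on something with over 40 N, if the wrist force passes 120 N, or if a joint passes its speed limit or range.

## Working session

There is one attempt and no reset: what is moved stays moved. The work goes in short steps, each a Python script; the robot and the scene stay as the last script left them, time stands still between calls to the robot, and variables do not carry over. Pictures are saved under pics/ and viewed, at most 10 in all, crops included, and the job is handed in when it is done.

```bash
mkdir -p pics; ls; cat > h.py <<'E'
import numpy as np, cv2
from rig import ctrl, vision, job
def ray(p,px,T):
    K=np.array([[p["fx"],0,p["cx"]],[0,p["fy"],p["cy"]],[0,0,1]])
    u=cv2.undistortPoints(np.array([[px]],float),K,np.array(p["dist_coeffs"],float))[0,0]
    T=np.array(T); return T[:3,3],T[:3,:3]@np.array([u[0],-u[1],-1])
def atz(p,px,z,T=None):
    o,d=ray(p,px,p["T"] if T is None else T); return o+d*(z-o[2])/d[2]
def save(p,n): cv2.imwrite(f"pics/{n}.png",p["image"][:,:,::-1])
E
python3 - <<'E'
from h import *
ims=[]
for c in("top","side"):
    p=vision.read_camera(c); save(p,c); ims.append(p)
    for t in("lid_small","lid_middle","lid_large","can_small","can_middle","can_large","lid_middle_knob","timer","cover_slips","oil_bottle","slide_box"):
        r=vision.look_for(p,t)[:3]
        print(c,t,[(np.round(q["pixel"]),round(q["score"],2),np.round(atz(p,q["pixel"],.08),3)) for q in r])
    print(np.round(p["T"],3).tolist(), p["fx"])
print(ctrl.read_t(),ctrl.read_orientation(),ctrl.read_ft_force())
E
```

```text
pics
top lid_small [(array([236., 221.]), 0.81, array([0.442, 0.059, 0.08 ]))]
top lid_middle [(array([172., 202.]), 0.79, array([0.51, 0.3 , 0.08]))]
top lid_large [(array([320., 222.]), 0.98, array([ 0.444, -0.249,  0.08 ]))]
top can_small []
top can_middle [(array([317., 222.]), 0.4, array([ 0.441, -0.239,  0.08 ]))]
top can_large [(array([299., 223.]), 0.55, array([ 0.437, -0.173,  0.08 ])), (array([316., 221.]), 0.17, array([ 0.445, -0.237,  0.08 ]))]
top lid_middle_knob []
top timer [(array([128., 218.]), 0.53, array([0.449, 0.457, 0.08 ]))]
top cover_slips [(array([276., 221.]), 0.48, array([ 0.444, -0.086,  0.08 ]))]
top oil_bottle []
top slide_box [(array([182., 211.]), 0.27, array([0.477, 0.258, 0.08 ]))]
[[0.008, 0.986, -0.166, 0.335], [-1.0, 0.011, 0.021, 0.028], [0.023, 0.165, 0.986, 1.365], [0.0, 0.0, 0.0, 1.0]] 348.8349282538172
side lid_small [(array([290., 218.]), 0.78, array([0.431, 0.09 , 0.08 ])), (array([289., 228.]), 0.72, array([0.423, 0.142, 0.08 ]))]
side lid_middle [(array([244., 257.]), 0.96, array([0.514, 0.299, 0.08 ])), (array([305., 182.]), 0.58, array(
[... 204 characters left out ...]
 can_large [(array([303., 182.]), 0.69, array([ 0.431, -0.129,  0.08 ]))]
side lid_middle_knob [(array([242., 258.]), 0.91, array([0.516, 0.307, 0.08 ]))]
side timer [(array([241., 331.]), 0.73, array([0.448, 0.53 , 0.08 ]))]
side cover_slips [(array([304., 165.]), 0.75, array([ 0.448, -0.249,  0.08 ])), (array([295., 202.]), 0.56, array([0.431, 0.001, 0.08 ]))]
side oil_bottle [(array([191., 246.]), 0.55, array([0.666, 0.302, 0.08 ]))]
side slide_box []
[[-0.961, 0.166, -0.222, 0.284], [-0.277, -0.52, 0.808, 1.041], [0.018, 0.838, 0.546, 0.793], [0.0, 0.0, 0.0, 1.0]] 389.1047618852113
1.2 [-9.02531597e-06  9.86760594e-01  1.62183628e-01  3.01787618e-07] [-0.54144657  0.32407338 -0.9807126 ]
```

```bash
python3 -c "
import cv2,numpy as np
a=cv2.imread('pics/top.png');b=cv2.imread('pics/side.png')
"
```

```text
(no output)
```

View pics/top.png

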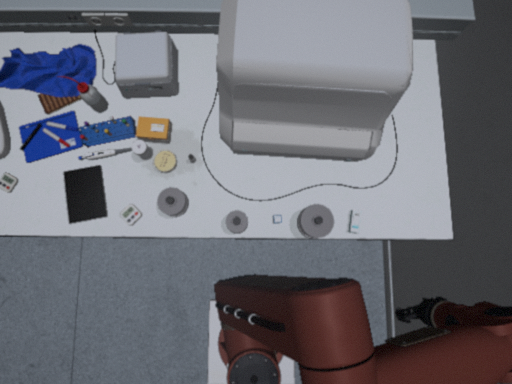

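View pics/side.png

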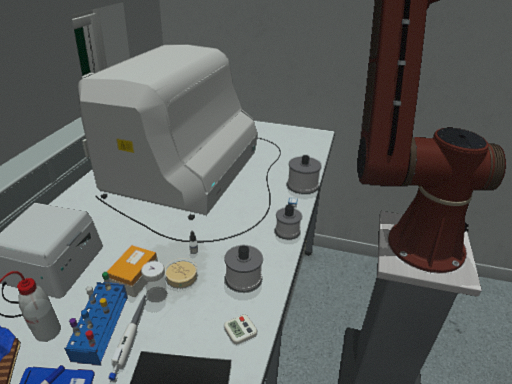

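The top view shows the middle lid at about (172,202), the small one at (236,221) and the large one at (316,221), and their sizes agree with those labels. The side view has the middle knob at about (244,253). Next I'll hover over it and refine with the wrist camera.

```bash
cat >> h.py <<'E'
from scipy.spatial.transform import Rotation as R
def down(yaw): # tool z down, y axis at yaw
    y=np.array([np.cos(yaw),np.sin(yaw),0]);z=np.array([0,0,-1.]);x=np.cross(y,z)
    q=R.from_matrix(np.c_[x,y,z]).as_quat(); return [q[3],*q[:3]]
def wristT():
    q=ctrl.read_orientation();T=np.eye(4);T[:3,:3]=R.from_quat([*q[1:],q[0]]).as_matrix();T[:3,3]=ctrl.read_ee_pos();return T
E
python3 - <<'E'
from h import *
best=None
for yaw in np.linspace(-1.5,1.6,32):
    j=ctrl.inverse_kinematics([.515,.298,.24],down(yaw))
    if j is not None and (best is None or abs(j[5])<best[0]): best=(abs(j[5]),yaw,j)
print(best)
ctrl.goto_joints(best[2])
print(ctrl.read_t(), best[1])
for i in range(2):
    W=wristT(); p=vision.read_camera("wrist"); T=W@np.array(p["tool_from_camera"])
    if i==0: save(p,"w1"); print(np.round(T,3).tolist(),p["fx"],p["cx"],p["cy"])
    for t,z in(("lid_middle_knob",.114),("lid_middle",.082)):
        for q in vision.look_for(p,t)[:2]: print(t,q["pixel"],q["score"],atz(p,q["pixel"],z,T))
np.save("T.npy",T)
print(ctrl.read_ee_pos(),ctrl.read_ft_force())
E
```

```text
(np.float64(0.37253350653471706), np.float64(1.6), array([0.40173718, 0.4216724 , 0.062113  , 1.21123693, 0.        ,
       0.37253351]))
4.2417 1.6
[[-0.027, -0.965, -0.26, 0.45], [1.0, -0.026, -0.007, 0.296], [0.0, -0.26, 0.966, 0.384], [0.0, 0.0, 0.0, 1.0]] 268.019900206422 253.78574219536395 188.67256214915218
lid_middle_knob [258.9, 176.2] 0.64 [0.5088471  0.30321236 0.114     ]
lid_middle [256.6, 175.6] 0.56 [0.51522005 0.30137193 0.082     ]
lid_middle_knob [92.5, 109.0] 0.49 [0.44689915 0.14112368 0.114     ]
lid_middle [256.1, 177.1] 0.57 [0.51684271 0.3010447  0.082     ]
[0.51512553 0.29776578 0.23999727] [-0.48816609 -0.16660528  0.21627068]
```

View pics/w1.png

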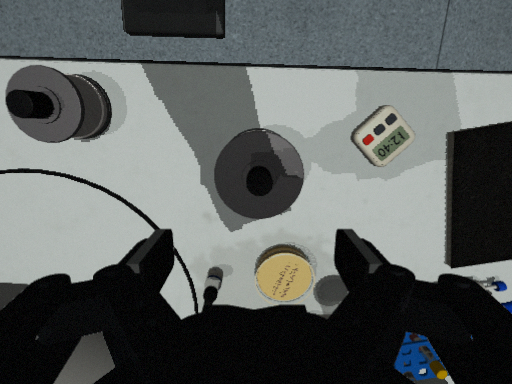

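The wrist view shows the middle lid at about (260,173), with its knob at (259,180). The timer and bottle are clear of the fingers. Next I'll refine the centre.

```bash
python3 - <<'E'
from h import *
T=np.load("T.npy"); W=wristT(); p=vision.read_camera("wrist"); T=W@np.array(p["tool_from_camera"])
g=cv2.cvtColor(p["image"],cv2.COLOR_RGB2GRAY)
# knob: dark blob
def blob(g,x0,x1,y0,y1,t):
    m=(g[y0:y1,x0:x1]<t).astype(np.uint8); n,l,s,c=cv2.connectedComponentsWithStats(m)
    i=1+np.argmax(s[1:,4]); return s[i]+np.array([x0,y0,0,0,0]),c[i]+[x0,y0]
for t in(25,35): 
    s,c=blob(g,235,285,150,205,t); print(t,s,c,[np.round(atz(p,c,z,T),4) for z in(.100,.114)])
# model fit: plate circle projected, maximise radial gradient
K=np.array([[p["fx"],0,p["cx"]],[0,p["fy"],p["cy"]],[0,0,1]])
a=np.linspace(0,2*np.pi,180,endpoint=False)
def proj(P,T):
    Q=(P-T[:3,3])@T[:3,:3]; Q=Q*[1,-1,-1]
    return cv2.projectPoints(Q,np.zeros(3),np.zeros(3),K,np.array(p["dist_coeffs"],float))[0][:,0]
gf=cv2.GaussianBlur(g,(0,0),1).astype(np.float32)
def sc(x,y,r,z):
    f=lambda r:cv2.remap(gf,*[u.astype(np.float32)[:,None] for u in proj(np.c_[x+r*np.cos(a),y+r*np.sin(a),0*a+z],T).T],cv2.INTER_LINEAR)[:,0]
    return np.mean(np.clip(f(r+.0015)-f(r-.0015),-40,40))
for z,r,sg in((.082,.052,1),(.114,.014,1)):
    best=max((sc(x,y,r,z),x,y) for x in np.arange(.505,.527,.0005) for y in np.arange(.29,.312,.0005)); print(z,np.round(best,4))
K0=K
for n in("top","side"):
    p=vision.read_camera(n)
    T=np.array(p["T"]);K=np.array([[p["fx"],0,p["cx"]],[0,p["fy"],p["cy"]],[0,0,1]])
    gf=cv2.GaussianBlur(cv2.cvtColor(p["image"],cv2.COLOR_RGB2GRAY),(0,0),.7).astype(np.float32)
    print(n,np.round(max((sc(x,y,.052,.082),x,y) for x in np.arange(.495,.535,.001) for y in np.arange(.28,.32,.001)),4))
E
```

```text
25 [246 166  26  30 635] [258.45669291 180.83307087] [array([0.5168, 0.3037, 0.1   ]), array([0.5134, 0.3034, 0.114 ])]
35 [245 153  34  44 791] [259.51580278 178.42983565] [array([0.5141, 0.3048, 0.1   ]), array([0.5109, 0.3044, 0.114 ])]
0.082 [37.552  0.515  0.304]
0.114 [21.1574  0.515   0.3035]
top [7.9251 0.507  0.287 ]
side [25.5063  0.513   0.308 ]
```

```bash
python3 - <<'E'
from h import *
q=down(1.6)
ctrl.movel([.515,.304,.15],q,velocity=.1)
print(ctrl.movel([.515,.304,.089],q,velocity=.05,until_force=6), ctrl.read_ee_pos(), ctrl.read_ft_force())
f0=ctrl.read_ft_force()
ctrl.grip(.02,20)
print(ctrl.read_gripper_width(),ctrl.read_gripper_force(),ctrl.read_ft_force()-f0,ctrl.read_ft_torque(),ctrl.read_ee_pos(),ctrl.read_t())
p=vision.read_camera("wrist"); save(p,"w2")
E
```

```text
False [0.51521988 0.30410159 0.08934364] [-0.11940751  0.75266236 -0.03684111]
0.02735317581295394 19.762316644191742 [ 0.63589355 -1.54608932  3.12312074] [-0.10815425  0.09074923 -0.00499911] [0.51502465 0.30401137 0.08916034] 7.6667
```

View pics/w2.png

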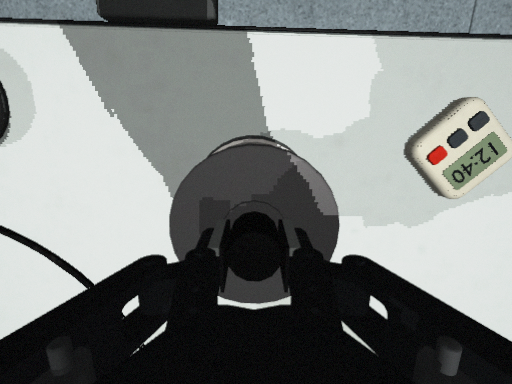

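The knob sits between the pads (about pixel 255,245), centred, with side forces of only about 1.5 N. I'll grip it firmly and pull in small steps.

```bash
python3 - <<'E'
from h import *
f0=ctrl.read_ft_force()
ctrl.grip(.02,110)
print(ctrl.read_gripper_width(),ctrl.read_gripper_force(),ctrl.read_ft_force()-f0)
e0=ctrl.read_ee_pos(); z=e0[2]; fmin=0; np.save("e0.npy",e0)
print(e0)
for i in range(28):
    z+=.0005; ctrl.movel([.515,.304,z],velocity=.005)
    f=(ctrl.read_ft_force()-f0)[2]; e=ctrl.read_ee_pos(); fmin=min(f,fmin)
    print(i,round(z-e0[2],4),round(e[2]-e0[2],4),round(f,2),round(ctrl.read_gripper_width(),4))
    if e[2]-e0[2]>.004 and f>fmin+5: print("released"); break
    if f<-30: break
print(ctrl.read_t(),ctrl.read_gripper_force())
E
```

```text
0.024998394625421333 107.7250349521637 [-0.33633508  0.82990823  3.13861172]
[0.51522029 0.30410793 0.08953805]
0 0.0005 0.0002 -3.97 0.0251
1 0.001 0.0008 -5.45 0.025
2 0.0015 0.0012 -7.89 0.0249
3 0.002 0.0016 -11.71 0.0249
4 0.0025 0.002 -15.61 0.0249
5 0.003 0.0025 -18.81 0.0249
6 0.0035 0.004 -11.97 0.0246
7 0.004 0.005 -4.62 0.0248
released
10.0417 110.349200963974
```

```bash
python3 - <<'E'
from h import *
e0=np.load("e0.npy")
for d in(.007,.010,.013,.0165,.0205):
    ctrl.movel([.515,.304,e0[2]+d],velocity=.01)
    print(d,ctrl.read_ee_pos()-e0,ctrl.read_ft_force(),ctrl.read_gripper_width())
print(ctrl.read_orientation(),down(1.6),ctrl.read_t())
p=vision.read_camera("wrist"); save(p,"w3")
s=vision.read_camera("side"); cv2.imwrite("pics/s3.png",cv2.resize(s["image"][220:310,190:300,::-1],None,fx=5,fy=5,interpolation=2))
E
```

```text
0.007 [0.00033145 0.00010885 0.00771166] [-1.98343634 -2.41117079  1.93388908] 0.02505647510627792
0.01 [ 6.97738833e-05 -3.64772469e-05  1.07805563e-02] [-3.21983146 -3.47254143  7.17121399] 0.025334762435767773
0.013 [-8.39175000e-05  6.68488768e-05  1.30100316e-02] [ 0.18886656 -1.13916533 -0.78623574] 0.02506070837076168
0.0165 [-1.99286597e-04 -3.33548877e-05  1.65695188e-02] [ 0.60868505  0.44235781 -0.95904875] 0.02465676050706169
0.0205 [-0.000213   -0.00011223  0.02052304] [-1.06976135 -0.27375611 -1.34061277] 0.02500217083204836
[ 6.67215382e-06 -1.45971936e-02  9.99893455e-01  1.28227270e-05] [np.float64(0.0), np.float64(-0.014601317722980319), np.float64(0.9998933950780716), np.float64(0.0)] 12.4417
```

View pics/w3.png

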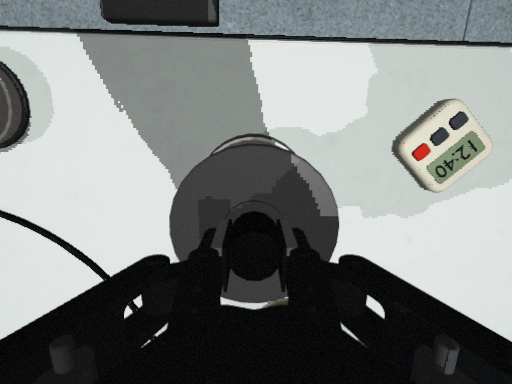

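View pics/s3.png

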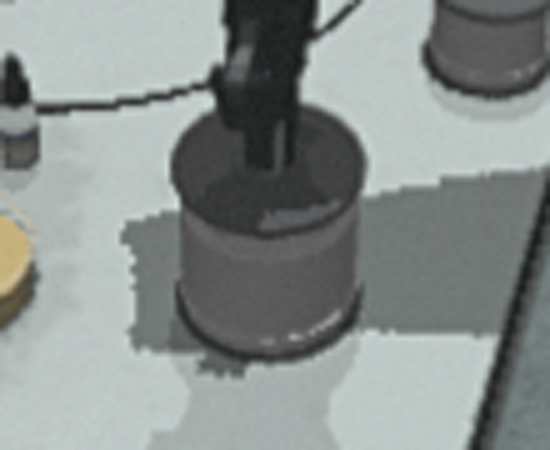

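In the wrist view the lid fills the same pixels as before (170–338 across), so it didn't slip or tilt in the grip. The side view shows it raised and level over the mouth. I'll hold it there, then hand in.

```bash
python3 - <<'E'
from h import *
ctrl.wait(4.5)
print(ctrl.read_ee_pos()-np.load("e0.npy"),ctrl.read_ft_force(),ctrl.read_gripper_force(),ctrl.read_t())
print(job.sign_off())
E
```

```text
[-0.00022691 -0.00010758  0.02048354] [ 0.36921693 -0.16885573 -0.27105937] 110.87222456932068 17.0417
the job is handed in; nothing more can be done
None
```

The middle lid came free and was held level about 20 mm above its canister's rim for over 4 s; I handed the job in at about 17 s with the lid still in the gripper and nothing else touched.

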